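# Try the microcentrifuge lid, free it if the lock has stuck, and hold it open

## Robot

A 6-joint arm with a two-finger parallel gripper is mounted at the origin on a cart in front of the work surface, level with it; the furniture and walls round the work are solid. World frame = base frame: x ahead of the robot, y to its left, z up, the work surface at z = 0. Lengths are in m, angles in rad, forces in N, time in s.
With the tool pointing down it reaches from about 0.225 to 0.875 m from the base axis. Payload 3.4 kg.
Tool frame: the origin (TCP) lies at the very end of the fingers, on their centre line; the grasp point (between the pads) lies 19 mm behind it; z points along the fingers, y is the line along which they close (so a half turn about z gives the same grasp; the last joint's range is limited). The gripper opens to 85 mm and grips with 20 to 120 N. Pads are 22 mm wide; open, the fingers measure 114 mm over their backs; the gripper's body (76 mm by 85 mm) begins 54 mm behind the grasp point. The pads swing forward as they close: fully open they stand 13 mm farther back than shut.
Start: joints at [1.077, 0.276, 1.505, -0, 1.361, -0.121], TCP at [0.209, 0.536, 0.231] pointing down, gripper open.
Joint ranges: [-2.89, 2.89], [-0.75, 2.08], [0.22, 2.7], [-1.18, 4.32], [0.11, 2.71], [-2.7, 2.7]. Speed limits (rad/s): [2.57, 2.57, 3.14, 3.14, 3.14, 3.14].

## Interface

Orientations are given as a unit quaternion [w, x, y, z].
In Python, from cell import ctrl gives the robot as it stands. Calls block until the motion is done:
- ctrl.movep(position, orientation): joint-space move of the TCP to a pose.
- ctrl.servo_line(position, frame=None, max_speed=0.15, threshold=None): straight line of the TCP; frame=None keeps the orientation; max_speed is the mean speed in m/s. With threshold (N) it stops when the force on the tool has changed by that much, and returns True; else False.
- ctrl.move_j(angles): joint-space move.
- ctrl.gripper_to(opening, grip_force=None): finger opening in m; grip_force is the grip in N (None keeps the last); returns when the fingers have stopped.
- ctrl.wait(seconds).
- ctrl.solve_ik(position, orientation): joint angles nearest the present ones, or None.
- ctrl.state(): the state.
- ctrl.camera(name): name is "scene" or "top" or "wrist"; returns (picture, depth): 420x560x3 uint8, blue, green, red; 420x560 float32, m along the optical axis (not along the pixel's ray), 0 where there is no reading.
- ctrl.camera_model(name): a dict with "intrinsics" (3x3 intrinsics, pixels), "world_to_cam" (4x4, takes a point from world to camera coordinates). Camera axes: x right, y down, z forward; pixel columns grow to the right and rows downward; lengths in m; the calibration is good to about 2 mm. The wrist camera is an equidistant fisheye: a pixel r from the principal point sees the ray r / f radians off the axis. A picture is of the moment at which its call begins: read the wrist's pose just before it. camera_model takes no time and is no camera call; for the wrist camera it gives the pose at the moment of the call.
A pose or a line that the arm cannot do raises ctrl.PlanningError and nothing moves.
- ctrl.sign_off(): hands the job in; it is judged then, once.
Trained networks look in the newest picture that a camera, given by its name, has taken for a name from the list of things; names that differ only in an ending like _2 or _b are one class to them, and where a whole thing is asked for, a point or a joint stands for the part that bears it (a point fixed in the world has none). Each returns a list of dicts, best first, with "confidence" (0 to 1); they miss things now and then, are a little off and sometimes report something else, mostly with a low value. They report only what shows in the picture. A call takes as long as a camera call.
- ctrl.silhouettes(camera, thing): "pixels" (420x560 bool, what is visible of it) and "at" ([row, column] in pixels, amid what is visible of it).
- ctrl.spot_point(camera, thing): "at" ([row, column] in pixels: a listed point, or the origin of a listed thing).
The state is a dict: "t": time; "joints": joint angles; "qd": joint speeds; "joint_efforts": joint torques, N m; "tool_pos": TCP position; "eef_rot": TCP orientation; "ft_force": force on the tool from outside, world axes, zero at the start; "torque": the same for the moment, N m; "gripper_width": finger opening in m; "grip_force": force on a finger pad.
Only numpy, scipy, OpenCV 4.12 (cv2) and the standard library are available. Lean on these libraries where they do the work, as an engineer would, in place of code of your own. Each camera call takes 0.05 s, during which the arm holds its last target. There are 200 camera calls.

## Task

The spin is over and the little centrifuge's lock should have let go of the lid by itself, but it sometimes sticks: try the lid first with a light tug upward on its bow handle. If it comes up freely just carry on; if it is caught, let go of the handle, push the manual release slide on top of the control nose all the way to the left, and lift again. The lid has no stay and drops shut by itself, so raise it at least 50 degrees by the handle without letting it slam and finish still holding it open with the gripper so that I can take the tubes out; do not wrench a caught lid, and do not disturb the rack, beaker and felt pen round about.

Things in the scene. Friction and masses are not known exactly. Their poses are not given: they have to be found in the camera images.
- centrifuge: White round bench microcentrifuge, fixed: bowl 188 mm across, rectangular control nose (124 mm wide, flat top 88 mm above the bench) toward the robot. Origin on the bench under the bowl's middle; x points from the nose (its front at x = -150 mm) to the hinge at the back (x = +98 mm), y to the left seen from the nose, z up. A lock bolt hidden in the nose may hold the lid or not, unseen.
- lid (a joint): Opening angle of the grey round lid, rad: 0 shut, 0.87 is 50 degrees, 1.45 its stop. Falls shut from any angle. About 0.6 kg: 2 to 5 N at the handle lift it when free (closing the pads may first press it down with some 7 N, which the tug must overcome too). A caught lid gives about 1.5 mm (0.01 rad), then stops hard: call it caught only at 10 to 20 N net upward pull.
- lid_hinge (a point): Middle of the lid's level hinge axis, 98 mm behind the bowl's middle and 100 mm above the bench; the axis runs along the centrifuge's y.
- handle_mid (a point): Middle of the straight bar of the lid's black bow handle: round, 12 mm thick, 68 mm straight, parallel to the hinge axis. Lid shut: 62 mm in front of the bowl's middle, 155 mm above the bench, 33 mm above the lid; 160 mm in front of and 55 mm above the hinge axis. It can turn between the pads as the lid rises. Axes turn with the lid: y along the bar, z off the lid.
- release (a joint): Travel of the manual release slide, m: 0 at the right stop, where it starts, 0.020 at the left stop (toward the centrifuge's +y). About 2 N sideways moves it; no spring, it stays where it is left. Pushed left it draws the hidden bolt out of the striker, and the bolt stays out; the lid is free after about 12 mm.
- release_top (a point): Middle of the top face of the release slide's black ribbed thumb tab: 16 mm (x) by 10 mm (y, the direction of travel), standing 22 mm above its track plate, top 113 mm above the bench, the track 90 mm above the bench; 123 mm in front of the bowl's middle and 10 mm right of it at the start.
- rack: Pale tube rack, 69 x 184 x 62 mm, left front of the centrifuge; origin under its middle. Not to be disturbed.
- beaker: Empty clear beaker, 60 mm across, 79 mm high, standing close to the left of the centrifuge; origin under its middle. Not to be disturbed.
- felt_pen: Felt pen 130 mm long, 13 mm thick, lying to the right front; origin under its middle. Not to be disturbed.

How it is judged:
On the way, in this order (a step that is already met when the one before it is completed fails the run):
1. the lid is tried by a tug while the release slide is still at its start: either it pulls on the lock (over 2 N) or it rises (value of joint release below 0.006 m and (contact force between toe and anything else above 2 N or value of joint lid above 0.06 rad)), for 0.1 s.
2. the lid is lifted half-way (value of joint lid above 0.45 rad), for 0.1 s.
At the end, for the whole second after the job is handed in: the lid stands at least 0.82 rad (47 degrees) open and still (under 0.1 rad/s), with the fingers holding it by the handle (over 0.5 N) (value of joint lid above 0.82 rad and velocity of joint lid between -0.1 and 0.1 rad/s and contact force between the fingers and lid above 0.5 N); the arm keeps its last pose, push and grip.
It fails at once if a caught lid is wrenched: over 60 N on its lock (contact force between toe and anything else above 60 N).
It fails at once if the lid slams (falls faster than 3 rad/s) (velocity of joint lid below -3 rad/s).
It fails at once if the rack is disturbed (over 25 mm) (distance of rack from where it was at the start of the episode above 0.025 m).
It fails at once if the beaker is disturbed (over 25 mm or tipped) (distance of beaker from where it was at the start of the episode above 0.025 m or angle between beaker's own z axis and vertical above 0.4 rad).
It fails at once if the felt pen is disturbed (over 25 mm) (distance of felt_pen from where it was at the start of the episode above 0.025 m).
It also fails if it takes over 51 s, if anything falls off the work surface, if the arm or the gripper's body presses on something with over 40 N, if the wrist force passes 120 N, or if a joint passes its speed limit or range.

## Working session

There is one attempt and no reset: what is moved stays moved. The work goes in short steps, each a Python script; the robot and the scene stay as the last script left them, time stands still between calls to the robot, and variables do not carry over. Pictures are saved under pics/ and viewed, at most 10 in all, crops included, and the job is handed in when it is done.

```bash
ls; mkdir -p pics; cat > h.py <<'E'
import numpy as np, cv2
from cell import ctrl
def pix2w(cam,dep,at,z=None,m=None):
    m=m or ctrl.camera_model(cam);K=np.array(m["intrinsics"]);T=np.linalg.inv(np.array(m["world_to_cam"]))
    r,c=at;ray=np.array([(c-K[0,2])/K[0,0],(r-K[1,2])/K[1,1],1.])
    if z is None: return T[:3,:3]@(ray*dep[int(round(r)),int(round(c))])+T[:3,3]
    d=T[:3,:3]@ray; return T[:3,3]+d*(z-T[2,3])/d[2]
E
python3 - <<'E'
from h import *
ims=[]
for cam in("scene","top"):
    p,d=ctrl.camera(cam); ims.append(p); cv2.imwrite(f"pics/{cam}0.png",p)
    for n,z in(("centrifuge",0),("lid_hinge",.1),("handle_mid",.155),("release_top",.113),("rack",0),("beaker",0),("felt_pen",0.006)):
        for q in ctrl.spot_point(cam,n)[:2]:
            print(cam,n,round(q["confidence"],2),np.round(q["at"],1),pix2w(cam,d,q["at"],z).round(4))
    np.save(f"{cam}_d.npy",d)
s=ctrl.state();print(s["t"],s["ft_force"],s["eef_rot"],s["gripper_width"])
E
```

```text
pics
scene centrifuge 0.86 [243.9 299.6] [ 0.5892 -0.0077  0.    ]
scene centrifuge 0.26 [204.9 323.2] [0.819  0.1206 0.    ]
scene lid_hinge 0.77 [202.3 320.5] [0.6975 0.017  0.1   ]
scene lid_hinge 0.34 [209.2 258.3] [0.5178 0.1083 0.1   ]
scene handle_mid 0.73 [209.2 290.1] [ 0.5318 -0.0241  0.155 ]
scene release_top 0.49 [230.  276.2] [ 0.4725 -0.0334  0.113 ]
scene rack 0.6 [209.5 180.6] [0.4092 0.4147 0.    ]
scene beaker 0.7 [210.8 257.4] [0.6113 0.2373 0.    ]
scene felt_pen 0.67 [338.7 359.4] [ 0.4277 -0.3994  0.006 ]
top centrifuge 0.62 [206.9 299. ] [ 0.5905 -0.0104  0.    ]
top lid_hinge 0.8 [171.7 293.3] [0.6841 0.0052 0.1   ]
top handle_mid 0.83 [212.2 301.5] [ 0.5379 -0.0149  0.155 ]
top release_top 0.57 [231.4 309.6] [ 0.4852 -0.0386  0.113 ]
top rack 0.92 [266.8 170.8] [0.4038 0.4169 0.    ]
top beaker 0.59 [203.1 229.5] [0.6118 0.223  0.    ]
top felt_pen 0.56 [251.6 415. ] [ 0.4254 -0.3852  0.006 ]
0.8 [-0.46687783  0.52599406 -0.60597562] [1.62316051e-05 1.85332224e-01 9.82675917e-01 8.98623840e-05] 0.08471466614027849
```

```bash
python3 - <<'E'
from h import *
a=cv2.imread("pics/top0.png")[120:300,200:400];b=cv2.imread("pics/scene0.png")[130:310,200:400]
cv2.imwrite("pics/a.png",np.hstack([cv2.resize(a,(400,360),interpolation=2),cv2.resize(b,(400,360),interpolation=2)]))
# handle fit: points with z 0.145..0.165 in top depth
for cam in("top","scene"):
    d=np.load(cam+"_d.npy");m=ctrl.camera_model(cam);K=np.array(m["intrinsics"]);T=np.linalg.inv(np.array(m["world_to_cam"]))
    v,u=np.indices(d.shape);P=np.stack([(u-K[0,2])/K[0,0]*d,(v-K[1,2])/K[1,1]*d,d],-1)@T[:3,:3].T+T[:3,3]
    near=(np.hypot(P[...,0]-.59,P[...,1])<.2)&(d>0)
    for lo,hi in((.15,.17),(.104,.12),(.112,.130)):
        s=P[near&(P[...,2]>lo)&(P[...,2]<hi)]
        if len(s)<3: continue
        mu=s.mean(0);w,V=np.linalg.eigh(np.cov((s-mu)[:,:2].T));t=(s-mu)[:,:2]@V
        print(cam,lo,len(s),mu.round(4),s.max(0).round(3),s.min(0).round(3),"axis",V[:,1].round(3),np.ptp(t,axis=0).round(3), "mid",(mu[:2]+V@((t.max(0)+t.min(0))/2)).round(4))
    s=P[(np.hypot(P[...,0]-.475,P[...,1]+.036)<.02)&(P[...,2]>.102)&(P[...,2]<.12)&(d>0)]
    print("tab",cam,len(s),s.mean(0).round(4) if len(s) else "",s.max(0) if len(s) else "")
E
```

```text
top 0.15 106 [ 0.5347 -0.018   0.1595] [0.546 0.026 0.169] [ 0.523 -0.062  0.15 ] axis [-0.157  0.988] [0.014 0.089] mid [ 0.5355 -0.0179]
top 0.104 1446 [ 0.5943 -0.0096  0.1139] [0.706 0.079 0.12 ] [ 0.468 -0.098  0.104] axis [-0.99  -0.139] [0.179 0.236] mid [ 0.5832 -0.0103]
top 0.112 1949 [ 0.5964 -0.0084  0.1202] [0.695 0.078 0.13 ] [ 0.471 -0.095  0.112] axis [-0.946  0.325] [0.175 0.208] mid [ 0.5919 -0.0074]
tab top 24 [ 0.4771 -0.0368  0.1101] [ 0.49462442 -0.03051022  0.11640418]
scene 0.15 106 [ 0.5304 -0.0239  0.1572] [0.543 0.021 0.163] [ 0.52  -0.067  0.151] axis [-0.17   0.985] [0.017 0.089] mid [ 0.5303 -0.0226]
scene 0.104 939 [ 0.5728 -0.0373  0.1134] [0.703 0.076 0.12 ] [ 0.466 -0.1    0.104] axis [-0.999  0.052] [0.176 0.236] mid [ 0.5857 -0.0118]
scene 0.112 1093 [ 0.5857 -0.026   0.1199] [0.679 0.065 0.13 ] [ 0.466 -0.098  0.112] axis [-1.     0.004] [0.163 0.212] mid [ 0.5724 -0.0163]
tab scene 39 [ 0.4763 -0.0387  0.1079] [ 0.4944849  -0.02208737  0.11504881]
```

View pics/a.png

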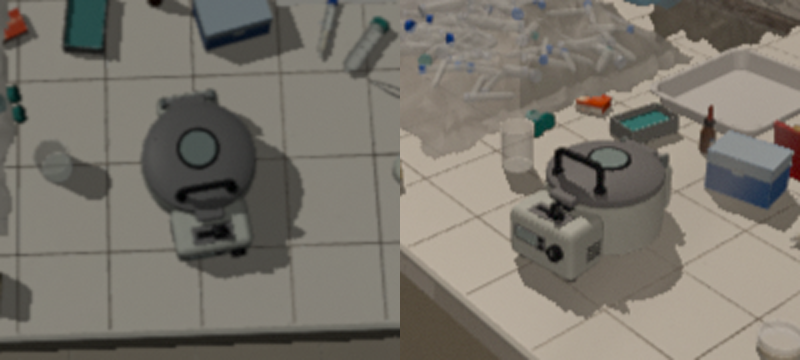

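The crops show the centrifuge yawed about 9.5°. The handle bar is at top (212,301) and the release tab at (231,309), still to the right. Next I hover over the handle and refine with the wrist camera.

```bash
cat >> h.py <<'E'
from scipy.spatial.transform import Rotation as R
def quat(yaw,tilt=0,flip=1):
    # tool y along flip*centrifuge x; tilt>0: tool z leans toward robot (-x)
    c,s=np.cos(yaw),np.sin(yaw);ex=np.array([c,s,0]);ez=np.array([0,0,1.])
    z=-ez*np.cos(tilt)-ex*np.sin(tilt); y=flip*(ex*np.cos(tilt)-ez*np.sin(tilt)); x=np.cross(y,z)
    q=R.from_matrix(np.stack([x,y,z],1)).as_quat(); return [q[3],*q[:3]]
def fish(at,z,m):
    K=np.array(m["intrinsics"]);T=np.linalg.inv(np.array(m["world_to_cam"]))
    a=np.array([(at[1]-K[0,2])/K[0,0],(at[0]-K[1,2])/K[1,1]]);r=np.linalg.norm(a)
    d=T[:3,:3]@np.array([*(a/r*np.sin(r)),np.cos(r)]);return T[:3,3]+d*(z-T[2,3])/d[2]
E
python3 - <<'E'
from h import *
yaw=np.radians(9.5)
for f in(1,-1): print(f,[None if j is None else np.round(j,2) for j in(ctrl.solve_ik([.533,-.019,.25],quat(yaw,0,f)),ctrl.solve_ik([.64,0,.26],quat(yaw,0,f)),ctrl.solve_ik([.64,0,.26],quat(yaw,.4,f)))])
f=min((1,-1),key=lambda f:abs(ctrl.solve_ik([.533,-.019,.25],quat(yaw,0,f))[5]))
ctrl.movep([.520,-.022,.26],quat(yaw,0,f))
m=ctrl.camera_model("wrist");p,d=ctrl.camera("wrist");cv2.imwrite("pics/w1.png",p)
for n,z in(("centrifuge",0),("lid_hinge",.1),("handle_mid",.155),("release_top",.113),("beaker",0)):
    for q in ctrl.spot_point("wrist",n)[:1]: print(n,round(q["confidence"],2),np.round(q["at"],1),fish(q["at"],z,m).round(4))
s=ctrl.state();print(f,s["t"],s["tool_pos"],s["ft_force"])
E
```

```text
1 [array([-0.17,  0.2 ,  1.56, -0.  ,  1.38, -0.33]), array([-0.11,  0.36,  1.31, -0.  ,  1.47, -0.27]), array([-0.06,  0.6 ,  0.97, -0.09,  1.96, -0.24])]
-1 [None, None, None]Traceback (most recent call last):
  File "<stdin>", line 4, in <module>
  File "<stdin>", line 4, in <lambda>
TypeError: 'NoneType' object is not subscriptable
```

```bash
python3 - <<'E'
from h import *
yaw=np.radians(9.5)
ctrl.movep([.520,-.022,.26],quat(yaw))
m=ctrl.camera_model("wrist");p,d=ctrl.camera("wrist");cv2.imwrite("pics/w1.png",p)
for n,z in(("centrifuge",0),("lid_hinge",.1),("handle_mid",.155),("release_top",.113),("beaker",0)):
    for q in ctrl.spot_point("wrist",n)[:1]: print(n,round(q["confidence"],2),np.round(q["at"],1),fish(q["at"],z,m).round(4))
K=np.array(m["intrinsics"])
# dense depth cloud -> bar fit
T=np.linalg.inv(np.array(m["world_to_cam"]));v,u=np.indices(d.shape);a=np.stack([(u-K[0,2])/K[0,0],(v-K[1,2])/K[1,1]],-1);r=np.linalg.norm(a,axis=-1)+1e-9
X=np.dstack([a*(np.tan(r)/r)[...,None]*d[...,None],d]);P=X@T[:3,:3].T+T[:3,3]
for nm,c,rad,lo,hi in(("bar",(.533,-.019),.06,.15,.168),("tab",(.473,-.038),.025,.108,.118)):
    k=(np.hypot(P[...,0]-c[0],P[...,1]-c[1])<rad)&(P[...,2]>lo)&(P[...,2]<hi)&(d>0)&(r<1.3);s=P[k]
    if len(s)<5: print(nm,len(s));continue
    rc=cv2.minAreaRect(s[:,:2].astype(np.float32)*1000);print(nm,len(s),rc,s.mean(0).round(4),np.percentile(s[:,2],[5,95]))
s=ctrl.state();print(s["t"],s["tool_pos"],s["ft_force"])
E
```

```text
lid_hinge 0.85 [201.6 446.7] [0.692  0.0017 0.1   ]
handle_mid 0.72 [209.5 301.2] [ 0.5352 -0.0187  0.155 ]
release_top 0.81 [210.  232.2] [ 0.4768 -0.0405  0.113 ]
beaker 0.92 [3.0e-01 3.8e+02] [0.6054 0.233  0.    ]
bar 1609 ((533.560546875, -19.456951141357422), (12.023065567016602, 90.97496795654297), 8.537276268005371) [ 0.5327 -0.0157  0.1589] [0.15372569 0.16140283]
tab 245 ((482.2908630371094, -34.360145568847656), (30.08441162109375, 21.67555809020996), 4.903798580169678) [ 0.4796 -0.037   0.1115] [0.10834655 0.11368531]
3.3833 [ 0.52002786 -0.02156664  0.25995955] [ 0.24551864 -0.35889899 -0.3699194 ]
```

View pics/w1.png

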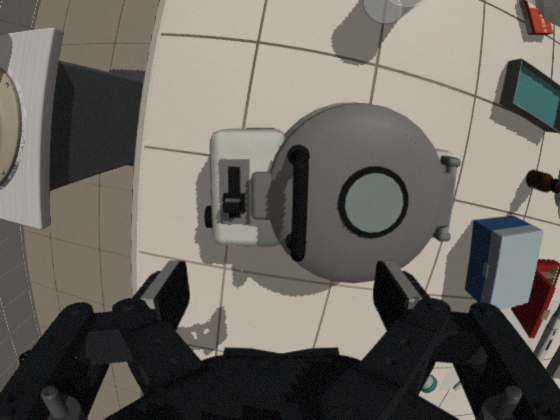

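The wrist view shows the bar upright at column 300 and the tab at (210,232), at the right end of its track. The bar fit agrees with the other cameras. Now the grasp and the tug.

```bash
python3 - <<'E'
from h import *
yaw=np.radians(9.0);q=quat(yaw);B=np.array([.5337,-.0192,.137])
ctrl.movep(B+[0,0,.07],q)
f00=np.array(ctrl.state()["ft_force"])
print("contact",ctrl.servo_line(B,max_speed=.08,threshold=8))
f0=np.array(ctrl.state()["ft_force"])
ctrl.gripper_to(0.0,40)
s=ctrl.state();print(s["t"],s["tool_pos"],f00.round(2),f0.round(2),np.round(s["ft_force"],2),s["gripper_width"],s["grip_force"])
u=np.array([.325*np.cos(yaw),.325*np.sin(yaw),.946])
p=np.array(s["tool_pos"])
for i in range(1,13):
    ctrl.servo_line(p+u*.001*i,max_speed=.01)
    s=ctrl.state();n=-(np.array(s["ft_force"])-f0)@u
    print(i,round(n,1),np.round(s["ft_force"]-f0,1),np.round((np.array(s["tool_pos"])-p)*1e3,1))
    if n>13: break
E
```

```text
contact False
5.4083 [ 0.53436564 -0.01911097  0.13720902] [-0.37 -0.23  1.89] [ 0.1  -0.18  0.44] [ 2.45  0.11 -0.13] 0.010476429486137686 38.959171772003174
1 3.2 [ 1.6  0.4 -3.9] [0.1 0.  0.5]
2 6.0 [ 2.5 -0.5 -7.1] [0.4 0.1 1.3]
3 16.1 [  3.7   0.1 -18.3] [0.4 0.1 1.5]
```

The lid is caught: 16 N net pull with only 1.5 mm of give. I let go and push the release slide.

```bash
python3 - <<'E'
from h import *
yaw=np.radians(9.0);q=quat(yaw);B=np.array([.5343,-.0191,.137])
ex=np.array([.988,.156,0]);ey=np.array([-.156,.988,0])
ctrl.wait(.15)
ctrl.servo_line(B,max_speed=.02); ctrl.gripper_to(.085); ctrl.servo_line(B+[0,0,.07],max_speed=.15)
ctrl.gripper_to(0.0,20)
tab=np.array([.4755,-.039,0]);S=tab-.005*ex-.026*ey
ctrl.movep(S+[0,0,.15],q)
print("down contact",ctrl.servo_line(S+[0,0,.099],max_speed=.06,threshold=6))
s=ctrl.state();p=np.array(s["tool_pos"]);f0=np.array(s["ft_force"]);print(p)
for i in range(1,18):
    ctrl.servo_line(p+ey*.002*i,max_speed=.03);s=ctrl.state();F=np.array(s["ft_force"])-f0
    print(2*i,np.round(F@np.stack([ex,ey,[0,0,1]],1),1),round((np.array(s["tool_pos"])-p)@ey*1e3,1))
    if F@ey<-9: break
ctrl.camera("wrist")
p_,_=ctrl.camera("top");cv2.imwrite("pics/t2.png",p_);print(s["t"])
E
```

```text
down contact False
[ 0.47494833 -0.06558201  0.09925464]
2 [-0.7  0.5 -0.8] 2.0
4 [-0.1  1.4 -0.8] 4.1
6 [-0.2  1.1 -1.6] 6.1
8 [-0.3 -0.  -1.4] 8.1
10 [-0.8 -0.1 -0.1] 10.1
12 [ 0.6 -0.  -0. ] 12.0
14 [ 0.3 -0.8 -0.8] 13.8
16 [ 0.3 -1.1 -0.5] 16.1
18 [ 0.1 -1.2 -1. ] 18.0
20 [ 0.7 -1.2 -0.2] 20.1
22 [ 1.4 -1.1 -0.6] 22.2
24 [ 1.3 -1.5  0.4] 24.2
26 [ 1.3 -1.1 -0.5] 26.2
28 [ 0.6 -1.3 -0.2] 28.2
30 [ 1.7 -1.2  0.8] 30.2
32 [ 1.  -3.7 -0.7] 31.7
34 [ 0.3 -8.2 -0.8] 31.8
14.475
```

```bash
python3 - <<'E'
from h import *
yaw=np.radians(9.0);q=quat(yaw);B=np.array([.5343,-.0191,.137])
ey=np.array([-.156,.988,0])
p=np.array(ctrl.state()["tool_pos"])
ctrl.servo_line(p-ey*.003,max_speed=.05);ctrl.servo_line(p-ey*.003+[0,0,.1],max_speed=.15)
ctrl.movep(B+[0,0,.1],q); ctrl.gripper_to(.085)
p_,_=ctrl.camera("wrist");cv2.imwrite("pics/w3.png",p_[100:300,180:480])
ctrl.servo_line(B,max_speed=.1,threshold=8)
f0=np.array(ctrl.state()["ft_force"]);ctrl.gripper_to(0.0,50)
s=ctrl.state();p=np.array(s["tool_pos"]);print(s["t"],p,s["gripper_width"],s["grip_force"])
ex=np.array([np.cos(yaw),np.sin(yaw),0]);ez=np.array([0,0,1.])
def at(th): return p+ex*(.160-.160*np.cos(th)+.055*np.sin(th))+ez*(.160*np.sin(th)+.055*np.cos(th)-.055)
for th in [.01,.02,.03,.045,.06,.08,.1]:
    ctrl.servo_line(at(th),max_speed=.02);s=ctrl.state();F=np.array(s["ft_force"])-f0
    print(th,F.round(1),np.round((np.array(s["tool_pos"])-at(th))*1e3,1),round(s["gripper_width"],4))
    if F[2]<-18: break
print(s["t"])
E
```

```text
18.7083 [ 0.53438441 -0.0190999   0.13719961] 0.010224157108199575 48.653773069381714
0.01 [-0.2 -0.7 -3.6] [-0.2 -0.  -0.5] 0.0105
0.02 [ 0.9 -0.7 -3.9] [-0.2 -0.  -0.3] 0.0102
0.03 [ 0.9 -0.2 -4.5] [-0.1 -0.  -0. ] 0.0103
0.045 [ 1.5 -1.2 -4.2] [-0.1 -0.   0.1] 0.0104
0.06 [ 1.  -0.5 -5.3] [-0.1 -0.   0. ] 0.01
0.08 [ 0.5 -1.  -5.7] [-0.2 -0.1  0. ] 0.0101
0.1 [-0.4 -1.1 -3.6] [-0.1 -0.   0.4] 0.0103
20.6417
```

View pics/w3.png

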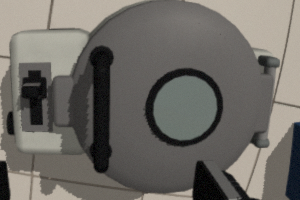

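The crop shows the tab moved left along its track, to about (87,33), and the lid is now coming up freely at about 4 N. I keep lifting along the arc.

```bash
python3 - <<'E'
from h import *
yaw=np.radians(9.0);p=np.array([0.53438,-0.0191,0.1372])
ex=np.array([np.cos(yaw),np.sin(yaw),0]);ez=np.array([0,0,1.])
def at(th): return p+ex*(.160-.160*np.cos(th)+.055*np.sin(th))+ez*(.160*np.sin(th)+.055*np.cos(th)-.055)
for th in np.arange(.15,1.051,.05):
    ctrl.servo_line(at(th),max_speed=.06);s=ctrl.state()
    print(round(th,2),np.round(s["ft_force"],1),np.round((np.array(s["tool_pos"])-at(th))*1e3,1),round(s["gripper_width"],4))
    if np.linalg.norm(s["ft_force"])>25: print("STOP");break
ctrl.wait(.3)
i,_=ctrl.camera("scene");h,_d=ctrl.camera("top");s=ctrl.state();print(s["t"],s["grip_force"],np.round(s["ft_force"],1))
cv2.imwrite("pics/end.png",np.hstack([cv2.resize(x,(400,400)) for x in(i[80:300,180:400],h[80:300,180:400])]))
E
```

```text
0.15 [-2.8 -1.4 -2.6] [-0.1 -0.1  0.7] 0.0099
0.2 [-3.1 -2.2 -2.8] [-0.4 -0.1  0.2] 0.0106
0.25 [-4.4 -2.6 -1.2] [-0.3 -0.1  0.7] 0.0102
0.3 [-6.1 -2.9 -0.3] [-0.1 -0.1  1.3] 0.01
0.35 [-6.9 -4.   2.6] [-0.2 -0.2  1.6] 0.0097
0.4 [-5.6 -2.7 -0.6] [-0.6 -0.3  1.2] 0.0104
0.45 [-6.2 -2.8  2.1] [-0.7 -0.3  1.4] 0.01
0.5 [-8.  -4.2  3.3] [-0.7 -0.4  1.8] 0.0103
0.55 [-7.7 -3.4  3.5] [-0.7 -0.4  2.3] 0.0105
0.6 [-8.5 -3.5  5.8] [-0.6 -0.5  2.7] 0.0101
0.65 [-8.2 -3.4  8.2] [-0.4 -0.5  3.1] 0.0099
0.7 [-8.3 -3.2  9.5] [-0.2 -0.5  3.6] 0.0101
0.75 [-7.4 -4.4  9.7] [ 0.1 -0.6  4. ] 0.0101
0.8 [-8.7 -3.8  9.3] [-0.4 -0.7  3.8] 0.0105
0.85 [-9.  -4.1 11.4] [-0.  -0.7  4.3] 0.01
0.9 [-7.9 -4.5 10.3] [ 0.5 -0.7  4.8] 0.0098
0.95 [-5.9 -3.7  9.8] [ 1.4 -0.5  4.6] 0.0098
1.0 [-3.9 -2.8  6.3] [ 2.3 -0.5  4.3] 0.0102
1.05 [-4.9 -3.5  7.2] [ 1.5 -0.7  4.1] 0.0096
26.5833 51.366310715675354 [-4.4 -4.   7.2]
```

View pics/end.png

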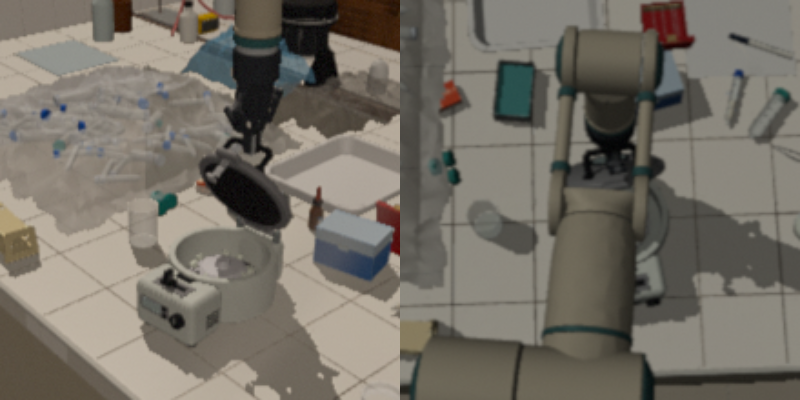

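The picture shows the lid standing open at about 55–60° (left panel, around (245,190)), held by the handle. The beaker and rack have not moved.

```bash
python3 -c "
from h import *
a=ctrl.state();ctrl.wait(.3);b=ctrl.state();print(np.subtract(b['tool_pos'],a['tool_pos']),b['grip_force'],b['t']);print(ctrl.sign_off())"
```

```text
[-3.93805262e-05  2.67687685e-05  6.41683916e-06] 51.364837288856506 26.8833
the job is handed in; nothing more can be done
None
```

The lid was caught when tugged (16 N, 1.5 mm of give), so I pushed the release slide fully left, lifted the lid to about 60° and handed in at about 27 s, still holding it open by the handle; the beaker and rack looked unmoved, but the felt pen was not in the final picture.

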